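# Sift the tumbled stones at the jeweller's bench

## Task

Take the sieve by its wooden grip and, keeping it down on the runners of the catch box, shake it side to side, tapping it lightly first on the red and then on the blue spring bumper, at least twice each and without driving a bumper in to its end, until all four steel balls have dropped through into the box while the three green stones stay in the sieve. Then lift the sieve out, set it gently and level in the dark wooden resting tray, and let go. Leave the jar, hammer and dish where they are.

Things in the scene. Friction and masses are not known exactly. Their poses are not given: they have to be found in the camera images.
- sieve_grip (a point): Centre of the sieve's wooden grip, a block 70 long (x) x 16 thick (y) x 26 mm high on a thin bar bridging the sieve along its x, over its middle; pinch it across its thickness from above. Sieve axes: x along the grip, y the shaking direction, z up. The sieve's flat underside lies 88 mm below this point, its walls' top edge 48 mm below.
- sieve: The sieve: loose steel tray, 158 (x) x 136 (y) mm, walls 40 mm high, 0.26 to 0.40 kg; origin at the centre of its underside. Its floor (6 mm up) has two shallow valleys along x at y = -28 and +28 mm, rising 4 degrees to both sides; 18 mm wide openings run along y = 0 and both long walls. Shaken along y at some 0.15 m/s or more, the balls roll out of the valleys and drop through; stones cannot pass.
- catchbox: Fixed wooden box 184 (x) x 232 (y) x 58 mm, origin at centre of its underside on the bench, z up, +y towards the red bumper. Two brass runners along y, tops 45 mm up; the sieve starts on them within 6 mm of the middle, axes parallel, between side walls with 3 mm play in x. It slides along y with some 2 to 5 N of friction. Sieve and box must not press on each other with over 40 N, rattling included (3 to 5 N at rest).
- red_bumper (a joint): Travel (m) of the red sprung bumper at the box's +y end, 62 mm above the bench: 0 = out, grows as the sieve pushes it to +y; spring 1.2 N/mm, bottoms at 14 mm; over 2 mm is a tap, over 10 mm too far. Its post (44 x 26 x 74 mm) is set anew each time: from the box's middle the sieve travels 12 to 32 mm to +y before touching it; this is not measured and must be felt.
- blue_bumper (a joint): The same for the blue bumper at the box's -y end, pushed towards -y; its distance (12 to 32 mm of sieve travel from the middle) is independent of the red one's and must be felt too.
- ball0_center (a point): Centre of a bright steel ball, 14 mm across, 12 g; it starts in a valley of the sieve and must end in the catch box. Lying on the box floor its centre is 12 mm above the bench.
- ball1_center (a point): Centre of a bright steel ball, 14 mm across, 12 g; it starts in a valley of the sieve and must end in the catch box.
- ball2_center (a point): Centre of a bright steel ball, 14 mm across, 12 g; it starts in a valley of the sieve and must end in the catch box.
- ball3_center (a point): Centre of a bright steel ball, 14 mm across, 12 g; it starts in a valley of the sieve and must end in the catch box.
- stone0_mid (a point): Middle of a dark green domed stone, 31 mm across, 20 mm high, 26 g, flat side down; it starts and stays in the sieve.
- stone1_mid (a point): Middle of a dark green domed stone, 31 mm across, 20 mm high, 26 g, flat side down; it starts and stays in the sieve.
- stone2_mid (a point): Middle of a dark green domed stone, 31 mm across, 20 mm high, 26 g, flat side down; it starts and stays in the sieve.
- rest: Resting tray, fixed: dark wooden tray 184 (x) x 162 (y) mm outside, rim 16 mm high and 7 mm wide, inner floor 7 mm above the bench; origin at the centre of its underside. The sieve fits with 6 mm play all round, sieve x along tray x (either way round).
- jar: Amber glass jar, 48 mm across, 75 mm high, standing; bystander. Origin at centre of underside.
- hammer: Small hammer 200 mm long with wooden handle, lying on the bench; bystander. Origin on its underside.
- dish: Flat white ceramic dish 76 mm across, 12 mm high; bystander. Origin at centre of underside.
Not all that is in view belongs to the job. What is meant by the sieve is not yellow, and is the smaller of those in its own colour.

How it is judged (in metres and radians):
On the way, in this order (a step that is already met when the one before it is completed fails the run):
1. the sieve has tapped the red bumper (value of joint red_bumper above 0.002 m), for 0.01 s.
2. then the blue bumper (value of joint blue_bumper above 0.002 m), for 0.01 s.
3. the red bumper again (value of joint red_bumper above 0.002 m), for 0.01 s.
4. the blue bumper again (value of joint blue_bumper above 0.002 m), for 0.01 s.
5. the sieve is lifted off the runners (z of sieve_grip in the frame of catchbox above 0.165 m), for 0.1 s.
At the end, for the whole second after the job is handed in: All four balls lie on the floor inside the catch box, all three stones are inside the sieve, and the sieve lies released and level on the floor of the resting tray (centre within 12 mm of the tray's, grip centre under 99 mm above the bench, tilt under 0.04 rad, turned under 0.12 rad) (z of ball0_center in the frame of catchbox between 0 and 0.022 m and x of ball0_center in the frame of catchbox between -0.085 and 0.085 m and y of ball0_center in the frame of catchbox between -0.115 and 0.115 m and z of ball1_center in the frame of catchbox between 0 and 0.022 m and x of ball1_center in the frame of catchbox between -0.085 and 0.085 m and y of ball1_center in the frame of catchbox between -0.115 and 0.115 m and z of ball2_center in the frame of catchbox between 0 and 0.022 m and x of ball2_center in the frame of catchbox between -0.085 and 0.085 m and y of ball2_center in the frame of catchbox between -0.115 and 0.115 m and z of ball3_center in the frame of catchbox between 0 and 0.022 m and x of ball3_center in the frame of catchbox between -0.085 and 0.085 m and y of ball3_center in the frame of catchbox between -0.115 and 0.115 m and z of stone0_mid in the frame of sieve_grip between -0.088 and -0.04 m and x of stone0_mid in the frame of sieve_grip between -0.075 and 0.075 m and y of stone0_mid in the frame of sieve_grip between -0.064 and 0.064 m and z of stone1_mid in the frame of sieve_grip between -0.088 and -0.04 m and x of stone1_mid in the frame of sieve_grip between -0.075 and 0.075 m and y of stone1_mid in the frame of sieve_grip between -0.064 and 0.064 m and z of stone2_mid in the frame of sieve_grip between -0.088 and -0.04 m and x of stone2_mid in the frame of sieve_grip between -0.075 and 0.075 m and y of stone2_mid in the frame of sieve_grip between -0.064 and 0.064 m and horizontal distance between sieve_grip and rest below 0.012 m and z of sieve_grip in the frame of rest below 0.099 m and angle between sieve_grip's own z axis and vertical below 0.04 rad and angle between the x axis of sieve_grip and the x axis of rest, either way round below 0.12 rad); the robot touches nothing.
It fails at once if the sieve is lifted more than 12 mm off the runners while a ball is still in it (z of sieve_grip in the frame of catchbox above 0.145 m and z of any of ball0_center, ball1_center, ball2_center, ball3_center in the frame of catchbox above 0.035 m).
It fails at once if a bumper is driven in more than 10 mm (value of joint any of red_bumper, blue_bumper above 0.01 m).
It fails at once if the sieve is pressed on the catch box with more than 40 N (contact force between sieve and catchbox above 40 N).
It fails at once if the sieve is set down on the resting tray with more than 25 N (contact force between sieve and rest above 25 N).
It fails at once if the jar, hammer or dish is moved more than 20 mm (distance of any of jar, hammer, dish from where it was at the start of the episode above 0.02 m).
It also fails if it takes over 62 s, if anything falls off the work surface, if the arm or the gripper's body presses on something with over 40 N, if the wrist force passes 120 N, or if a joint passes its speed limit or range.

## Robot

A 6-joint arm with a two-finger parallel gripper is mounted at the origin on the work surface. World frame = base frame: x ahead of the robot, y to its left, z up, the work surface at z = 0. Lengths are in mm, angles in degrees, forces in N, time in s.
With the tool pointing down it reaches from about 425 to 950 mm from the base axis. Payload 3.5 kg.
Tool frame: the origin (TCP) lies at the very end of the fingers, on their centre line; the grasp point (between the pads) lies 19 mm behind it; z points along the fingers, y is the direction in which the jaws open and shut (so a half turn about z gives the same grasp; the last joint's range is limited). The gripper opens to 85 mm and grips with 20 to 120 N. Pads are 22 mm wide; open, the fingers measure 114 mm over their backs; the gripper's body (76 mm by 85 mm) begins 54 mm behind the grasp point. The pads swing forward as they close: fully open they stand 13 mm farther back than shut.
Start: joints at [58.671, 16.404, 90.338, -0, 73.258, -8.594], TCP at [260.83, 622.554, 231.325] pointing down, gripper open.
Joint ranges: [-158.93, 158.93], [-51.34, 127.21], [12.03, 142.37], [-87.48, 267.48], [13.55, 161.25], [-162.69, 162.69]. Speed limits (degrees/s): [159.86, 159.86, 180, 180, 180, 180].

## Interface

Orientations are given as [roll, pitch, yaw] about the fixed x, y, z axes, in that order (R = Rz(yaw) Ry(pitch) Rx(roll)).
In Python, from rig import env gives the robot as it stands. Calls block until the motion is done:
- env.move_to(position, orientation): joint-space move of the TCP to a pose.
- env.move_l(position, v=150, rot=None): straight line of the TCP; rot=None keeps the orientation; v is the mean speed in mm/s.
- env.move_j(angles): joint-space move.
- env.open() and env.close(): open the fingers fully, or close them until they stop; the grip force is fixed at half the most.
- env.wait(seconds).
- env.ik(position, orientation): joint angles nearest the present ones, or None.
- env.read_state(): the state.
- env.capture(name): name is "side" or "top"; returns a dict with "pixels" (384x512x3 uint8, red, green, blue), "intrinsics" (3x3 intrinsics, pixels), "world_to_cam" (4x4, takes a point from world to camera coordinates). Camera axes: x right, y down, z forward; pixel columns grow to the right and rows downward; lengths in mm; the calibration is good to about 2 mm. A picture is of the moment at which its call begins. There is no depth.
A pose or a line that the arm cannot do raises env.MotionError and nothing moves.
- env.close_job(): hands the job in, once; it reports no verdict.
The state is a dict: "clock": time; "q": joint angles; "qd": joint speeds; "joint_torque": joint torques, N m; "eef_pos": TCP position; "eef_rot": TCP orientation; "force": force on the tool from outside, world axes, zero at the start; "torque": the same for the moment, N m; "width": opening from 0.0 (shut) to 1.0 (fully open).
Only numpy, scipy, OpenCV 4.12 (cv2) and the standard library are available. Lean on these libraries where they do the work, as an engineer would, in place of code of your own. Each camera call takes 0.05 s, during which the arm holds its last target. There are 200 camera calls.

## Working session

There is one attempt and no reset: what is moved stays moved. The work goes in short steps, each a Python script; the robot and the scene stay as the last script left them, time stands still between calls to the robot, and variables do not carry over. Pictures are saved under pics/ and viewed, about 8 in all and at most 12, crops included, and the job is handed in when it is done.

```bash
ls; mkdir -p pics
python3 - <<'E'
from rig import env
import cv2,pickle
d={}
for n in("top","side"):
    c=env.capture(n); d[n]=c
    cv2.imwrite(f"pics/{n}0.png",cv2.resize(c["pixels"][:,:,::-1],(800,600),interpolation=cv2.INTER_CUBIC))
    print(n,c["intrinsics"],c["world_to_cam"])
pickle.dump(d,open("c0.pkl","wb"))
print(env.read_state())
E
```

```text
pics
top [[479.47931631   0.         258.02896036]
 [  0.         479.47931631 185.97562644]
 [  0.           0.           1.        ]] [[ 6.59676312e-02 -9.97811602e-01  4.50324424e-03  1.12669496e+01]
 [-9.75973161e-01 -6.54617797e-02 -2.07824795e-01  5.25986454e+02]
 [ 2.07664782e-01  9.31466389e-03 -9.78155701e-01  1.16066249e+03]
 [ 0.00000000e+00  0.00000000e+00  0.00000000e+00  1.00000000e+00]]
side [[415.5721892    0.         255.9952691 ]
 [  0.         415.5721892  191.85832431]
 [  0.           0.           1.        ]] [[ 7.82595779e-01 -6.22333143e-01 -1.56622465e-02 -3.57581898e+02]
 [-4.09999388e-01 -4.96323735e-01 -7.65221048e-01  3.37271853e+02]
 [ 4.68448875e-01  6.05280273e-01 -6.43577068e-01  1.04851432e+03]
 [ 0.00000000e+00  0.00000000e+00  0.00000000e+00  1.00000000e+00]]
{'clock': 0.1, 'q': array([ 5.86718571e+01,  1.64490323e+01,  9.04150950e+01,  5.40998796e-04,
        7.32599463e+01, -8.59495020e+00]), 'qd': array([-0.02833803, -0.13463258, -0.23272331,  0.06539077,  0.04568456,
        0.01155746]), 'joint_torque': array([ 1.07698484e-03, -4.07296300e+01, -2.93697810e+01, -1.28264469e-04,
        3.40286388e-03,  7.13537005e-06]), 'eef_pos': array([260.5065849 , 622.05000977, 230.07136317]), 'eef_rot': array([-1.79877397e+02, -1.90544860e-02,  1.57266631e+02]), 'force': array([ 0.45153521, -0.12602184, -0.28919158]), 'torque': array([-0.03013686, -0.05035371,  0.01054756]), 'width': 0.99986148690146}
```

View pics/top0.png

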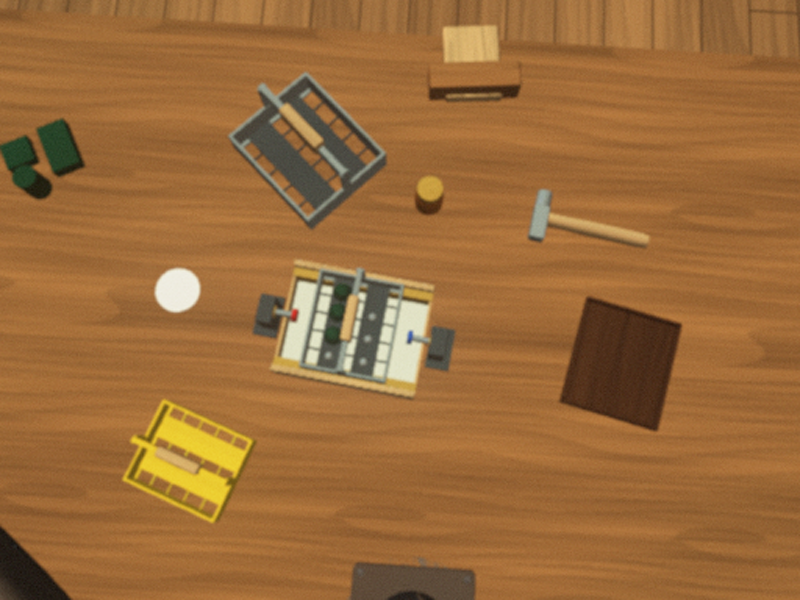

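View pics/side0.png

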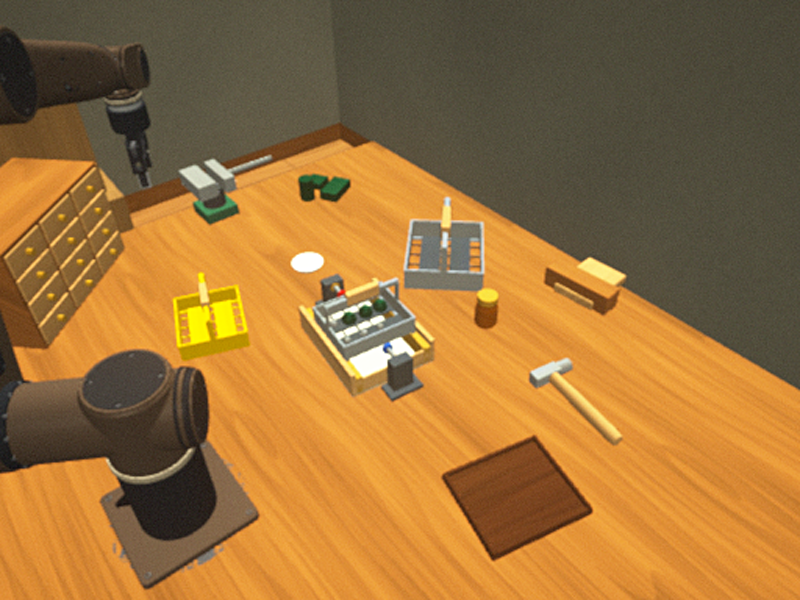

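The top view shows the target: the small grey sieve sits in the box with its grip at about (349,317). The red tip is at (295,315), the blue tip at (410,337), and the tray corners run (587,297)…(657,430). The larger grey sieve and the yellow one are decoys.

```bash
cat > h.py <<'E'
import numpy as np,cv2
def ray(c,u,v,z):
    """world point on plane z seen at native pixel u,v"""
    K,T=c["intrinsics"],c["world_to_cam"]; R,t=T[:3,:3],T[:3,3]
    o=-R.T@t; d=R.T@np.linalg.inv(K)@[u,v,1]
    return o+d*(z-o[2])/d[2]
def proj(c,p):
    q=c["intrinsics"]@(c["world_to_cam"]@[*p,1])[:3]; return q[:2]/q[2]
def blob(m,roi):
    """largest blob's contour in roi (u0,v0,u1,v1)"""
    k=np.zeros_like(m); u0,v0,u1,v1=roi; k[v0:v1,u0:u1]=m[v0:v1,u0:u1]
    cs,_=cv2.findContours(k,cv2.RETR_EXTERNAL,cv2.CHAIN_APPROX_NONE)
    return max(cs,key=cv2.contourArea)
def cen(ct):
    return ct[:,0,:].astype(float).min(0)/2+ct[:,0,:].astype(float).max(0)/2
E
python3 - <<'E'
import pickle; from h import *
d=pickle.load(open("c0.pkl","rb")); t=d["top"]; s=d["side"]
s8=lambda u,v:((u+.5)*.64-.5,(v+.5)*.64-.5)
A=t["pixels"].astype(int); hsv=cv2.cvtColor(t["pixels"],cv2.COLOR_RGB2HSV)
r,g,b=A[...,0],A[...,1],A[...,2]
def rep(n,m,roi,z):
    ct=blob(m.astype(np.uint8),roi); pts=np.array([ray(t,*p[0],z)[:2] for p in ct],np.float32)
    print(n,len(ct),cv2.minAreaRect(pts)); return pts
rep("rest",(r<105)&(r>b+5),(340,175,450,290),16)
rep("grip",(r>150)&(r-b>50)&(r>g+15),(213,186,233,220),133+13)
R=rep("red",(r>120)&(g<70)&(b<70),(180,190,200,210),62)
B=rep("blue",(b>r+40),(255,205,275,225),62)
C=[ray(t,*s8(*p),58)[:2] for p in((295,262),(434,288),(414,397),(272,370))]
print("box",np.round(C,1),np.mean(C,0),[np.linalg.norm(C[i]-C[i-1]) for i in range(4)])
T=[ray(t,*s8(*p),16)[:2] for p in((587,297),(681,322),(657,430),(561,402))]
print("tray",np.round(T,1),np.mean(T,0),[np.linalg.norm(T[i]-T[i-1]) for i in range(4)])
for P in(C,T):
    for i in range(4):
        e=P[i]-P[i-1];print(np.degrees(np.arctan2(e[1],e[0])).round(1))
e=R.mean(0)-B.mean(0);print("bump dir",np.degrees(np.arctan2(e[1],e[0])),R.mean(0),B.mean(0))
for n,p in(("jar",(430,188)),("hammer",(541,215))): print(n,ray(t,*s8(*p),50 if n=="jar" else 20))
cv2.imwrite("pics/crop0.png",cv2.resize(t["pixels"][155:270,150:310,::-1],None,fx=5,fy=5,interpolation=cv2.INTER_CUBIC))
E
```

```text
rest 253 ((436.61541748046875, -318.0700988769531), (162.89266967773438, 182.9586639404297), 77.04813385009766)
grip 65 ((460.0679016113281, 123.15005493164062), (16.818147659301758, 69.18638610839844), 82.80755615234375)
red 12 ((471.28692626953125, 218.36183166503906), (5.674429416656494, 13.473674774169922), 69.02942657470703)
blue 12 ((450.85302734375, 31.47017478942871), (12.58355712890625, 4.983622074127197), 3.6590147018432617)
box [[559.7 225.9]
 [531.5  -2.9]
 [354.4  18.4]
 [381.8 245.3]] [456.86968004 121.64451694] [np.float64(178.91015120950752), np.float64(230.5287860844921), np.float64(178.40985276196346), np.float64(228.54689119270662)]
tray [[ 542.5 -261. ]
 [ 510.5 -417.9]
 [ 330.6 -377.2]
 [ 365.1 -221.4]] [ 437.1658888  -319.37085506] [np.float64(181.7409056742538), np.float64(160.1829989172096), np.float64(184.44307279339876), np.float64(159.66179561775056)]
-6.2
-97.0
173.1
83.1
-12.6
-101.5
167.3
77.5
bump dir 83.77163 [471.26913 218.57127] [450.84946   31.467857]
jar [704.39537818  13.40411187  50.        ]
hammer [ 679.57427953 -179.31133902   20.        ]
```

View pics/crop0.png

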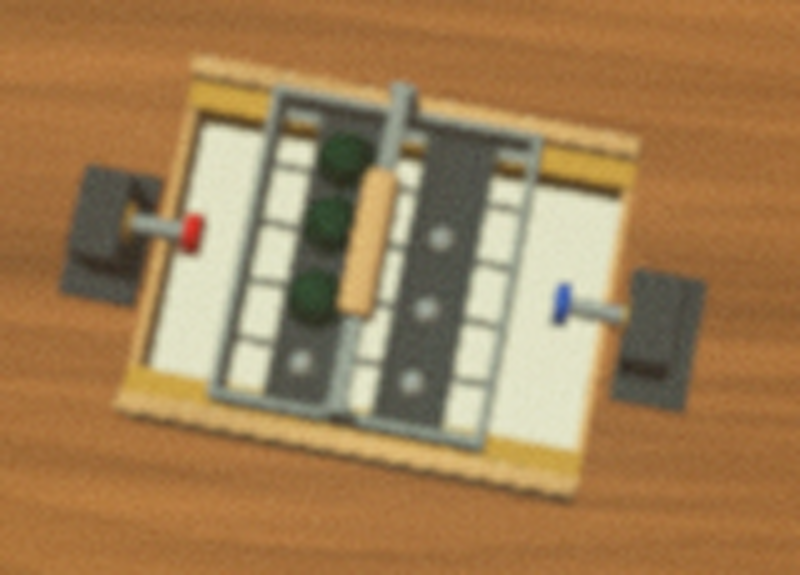

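The crop agrees with the measurements: three stones at crop (345,155), (330,220) and (313,297), balls at (300,362), (440,237), (427,308) and (412,380), and the sieve parallel to the box. The measured sizes match the given ones. Grip is at (460,123) with yaw −7, and the tray is at (437,−319) with yaw −12.8. I'll grasp now.

Run:
```python
from rig import env
import cv2,numpy as np
from h import *
g=[460,123]; yaw=173
env.move_to([*g,200],[180,0,yaw]); s=env.read_state(); print(s["clock"],s["eef_pos"],s["force"],s["q"])
env.move_l([*g,114],v=80); s=env.read_state(); print(s["clock"],s["eef_pos"],s["force"])
env.close(); s=env.read_state(); print(s["clock"],s["eef_pos"],s["eef_rot"],s["force"],s["torque"],s["width"])
a=env.capture("side")["pixels"][150:270,170:300,::-1]; b=env.capture("top")["pixels"][155:270,150:310,::-1]
f=lambda x:cv2.resize(x,(400,400*x.shape[0]//x.shape[1]),interpolation=cv2.INTER_CUBIC)
a,b=f(a),f(b); im=np.zeros((400,800,3),np.uint8); im[:a.shape[0],:400]=a; im[:b.shape[0],400:]=b
cv2.imwrite("pics/grasp.png",im)
```

```text
2.0417 [460.13533659 123.54038266 200.18465484] [-0.66556985 -0.56201248 -0.66930991] [ 2.79504946e+00 -7.68314359e+00  1.19275901e+02  1.37493102e-02
  6.83851368e+01 -8.02517903e+01]
3.2667 [460.54034165 123.01190944 114.65849475] [-0.57252864  0.25963912 -0.44391671]
3.9083 [460.03657083 122.79675555 114.07573467] [-1.79975916e+02  4.31301734e-03  1.73010386e+02] [-0.64519389 -0.20310826  0.60442085] [-0.12093657  0.04601059  0.0444879 ] 0.1739599463000762
```

View pics/grasp.png

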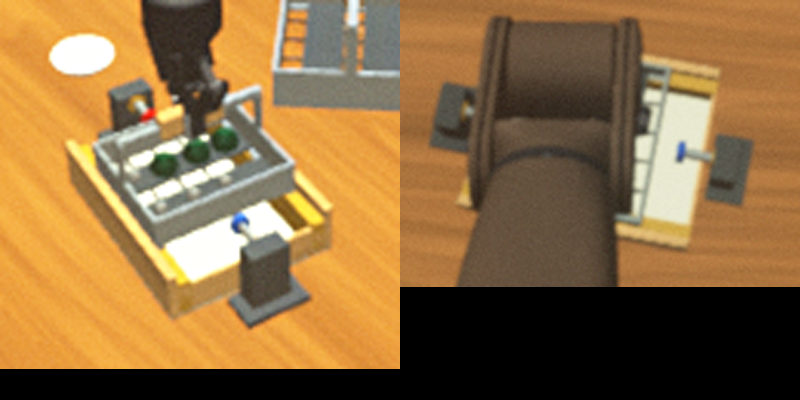

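```bash
cat > feel.py <<'E'
import sys,numpy as np
from rig import env
g=np.array([460.,123.,114.]); n=np.array([np.cos(np.radians(83)),np.sin(np.radians(83)),0])
def go(y,v): env.move_l(list(g+n*y),v=v)
def st():
    s=env.read_state(); f=np.array(s["force"]); p=np.array(s["eef_pos"])-g
    return s["clock"],p@n,-(f@n),f@[n[1],-n[0],0],f[2]
def feel(sgn,start,stop,limit):
    go(sgn*start,50); y=start; base=[]
    while y<stop:
        y+=1.5; go(sgn*y,15); s=st(); F=sgn*s[2]; base.append(F)
        print(f"{s[0]:.2f} y={y:.1f} at={s[1]:.2f} F={F:.2f} lat={s[3]:.2f} z={s[4]:.2f}")
        if len(base)>4 and F-np.median(base[:4])>limit: break
if __name__=="__main__": feel(int(sys.argv[1]),*map(float,sys.argv[2:]))
E
python3 feel.py 1 9 36 4.5
```

```text
4.59 y=10.5 at=10.30 F=1.52 lat=0.79 z=1.79
4.84 y=12.0 at=11.86 F=3.52 lat=0.40 z=2.09
5.09 y=13.5 at=13.56 F=3.59 lat=0.65 z=2.04
5.34 y=15.0 at=15.13 F=3.87 lat=0.54 z=2.79
5.59 y=16.5 at=16.60 F=3.40 lat=0.01 z=2.54
5.84 y=18.0 at=18.07 F=3.55 lat=0.61 z=2.55
6.09 y=19.5 at=19.54 F=4.46 lat=-0.46 z=2.62
6.34 y=21.0 at=21.04 F=4.59 lat=0.39 z=3.45
6.59 y=22.5 at=22.51 F=4.20 lat=0.48 z=3.75
6.84 y=24.0 at=23.72 F=4.81 lat=-0.34 z=3.66
7.09 y=25.5 at=24.85 F=5.96 lat=-0.27 z=5.30
7.34 y=27.0 at=25.95 F=7.96 lat=0.15 z=4.82
7.59 y=28.5 at=27.06 F=9.70 lat=-0.68 z=5.96
```

```bash
python3 feel.py -1 9 36 4.5
```

```text
8.74 y=10.5 at=-10.31 F=2.79 lat=-0.53 z=3.65
8.99 y=12.0 at=-11.82 F=4.08 lat=0.16 z=2.88
9.24 y=13.5 at=-13.46 F=4.49 lat=0.37 z=3.41
9.49 y=15.0 at=-15.01 F=4.27 lat=-0.53 z=3.61
9.74 y=16.5 at=-16.57 F=4.30 lat=0.86 z=4.35
9.99 y=18.0 at=-18.03 F=4.53 lat=0.63 z=4.32
10.24 y=19.5 at=-19.52 F=3.23 lat=-0.53 z=4.24
10.49 y=21.0 at=-21.01 F=4.76 lat=1.02 z=4.72
10.74 y=22.5 at=-22.42 F=5.31 lat=-0.20 z=4.70
10.99 y=24.0 at=-23.66 F=6.64 lat=-0.42 z=4.25
11.24 y=25.5 at=-24.80 F=7.01 lat=-0.23 z=3.46
11.49 y=27.0 at=-25.97 F=7.85 lat=0.96 z=4.79
11.74 y=28.5 at=-27.11 F=9.78 lat=0.47 z=5.04
```

Run:
```python
from feel import *
import cv2
go(0,100)
for A,v in((27,130),(27,170),(26.5,200)):
    for s in(1,-1):
        go(s*A,v); r=st(); env.wait(.05); q=st(); print(A,v,np.round(r,2),np.round(q[1:],2))
go(0,100); env.wait(.3)
a=env.capture("side")["pixels"][140:270,180:290,::-1]
cv2.imwrite("pics/sh1.png",cv2.resize(a,None,fx=5,fy=4.5,interpolation=cv2.INTER_CUBIC)); print(env.read_state()["width"],env.read_state()["eef_rot"])
```

```text
27 130 [12.53 26.38  2.26  2.17  3.84] [26.37  2.86  2.48  3.76]
27 130 [ 13.15 -26.44  -3.93   1.48   4.8 ] [-26.45  -3.81   1.2    5.56]
27 170 [13.67 27.02  0.07  1.64  5.09] [26.93 -0.38  0.8   5.78]
27 170 [ 14.18 -27.5   -2.01   0.74   5.5 ] [-27.36  -1.88   0.04   4.95]
26.5 200 [14.65 26.7  -0.16  1.2   4.64] [26.45 -0.21  1.38  5.15]
26.5 200 [ 15.12 -27.36  -0.74   0.41   5.97] [-27.18  -0.13   0.49   5.33]
0.17574167010494093 [-1.79996548e+02 -1.03071421e-02  1.72988220e+02]
```

View pics/sh1.png

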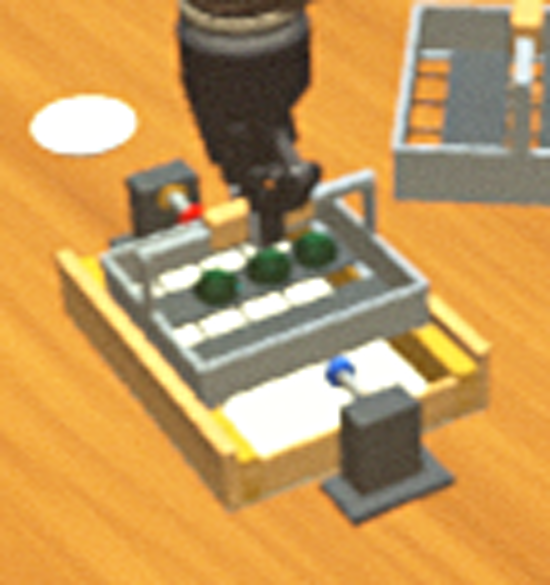

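The side view shows no balls on the visible floor, and the stones lie at (218,285), (268,265) and (315,245). The near wall hides part of the floor, though. I'll shake a bit more, then let go and look from the top before lifting.

Run:
```python
from feel import *
import cv2
for A,v in((26,200),(26,220),(26,220)):
    for s in(1,-1):
        go(s*A,v); r=st(); print(A,v,np.round(r,2))
go(0,60); env.wait(.3); print(st())
env.open(); env.move_l([460,123,200],v=150); q=env.read_state()["q"]; q[0]-=40; env.move_j(q)
a=env.capture("top"); import pickle; pickle.dump(a,open("c1.pkl","wb")); b=env.capture("side")["pixels"][150:260,180:290,::-1]; print(env.read_state()["clock"])
f=lambda x:cv2.resize(x,(400,400*x.shape[0]//x.shape[1]),interpolation=cv2.INTER_CUBIC)
x,y=f(a["pixels"][155:265,165:295,::-1]),f(b); im=np.zeros((400,800,3),np.uint8); im[:x.shape[0],:400]=x; im[:y.shape[0],400:]=y[:400]
cv2.imwrite("pics/sh2.png",im)
```

```text
26 200 [16.22 26.09 -1.13  2.28  4.06]
26 200 [ 16.62 -27.04  -0.23   1.49   6.15]
26 220 [17.01 26.13 -0.71  2.25  5.98]
26 220 [ 17.39 -27.18  -0.63   0.47   5.93]
26 220 [17.77 25.98 -0.79  1.87  5.09]
26 220 [ 18.16 -27.28  -2.12   1.31   5.68]
(19.0417, np.float64(-1.934691048739126), np.float64(4.273146422410171), np.float64(2.289305411293956), np.float64(6.692292266699076))
21.7833
```

View pics/sh2.png

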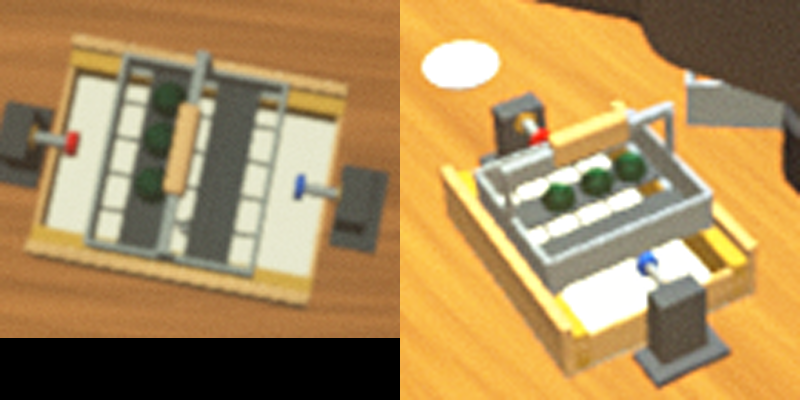

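Both valleys are clear in both views: the top crop shows only stones at (168,97), (160,137) and (150,183), and no ball anywhere in the sieve. I'll re-measure the grip, regrasp and carry it over.

Run:
```python
from feel import *
from h import *
import pickle
t=pickle.load(open("c1.pkl","rb")); A=t["pixels"].astype(int); r,g_,b=A[...,0],A[...,1],A[...,2]
ct=blob(((r>150)&(r-b>50)&(r>g_+15)).astype(np.uint8),(213,184,233,220))
R=cv2.minAreaRect(np.array([ray(t,*p[0],146)[:2] for p in ct],np.float32)); print(R)
c=np.array(R[0]); assert np.linalg.norm(c-[460,123])<8 and 60<max(R[1])<78
env.move_to([*c,200],[180,0,173]); env.move_l([*c,114],v=100); env.close()
s=env.read_state(); print(s["clock"],s["width"],s["force"],s["eef_pos"])
env.move_l([*c,125],v=40); s=env.read_state(); print(s["force"],s["torque"],s["eef_pos"])
```

```text
((459.9434814453125, 121.91316223144531), (17.325363159179688, 69.20894622802734), 83.36542510986328)
24.6667 0.1762723613515388 [-0.01336361 -1.78056089  1.47681401] [460.02756256 121.70601408 114.14930258]
[-0.38154186  0.35955283 -3.29926801] [-0.02953724  0.02446807  0.01734183] [459.73020778 121.99314929 124.88413414]
```

Run:
```python
from feel import *
import cv2
rot=[180,0,167.25]; T=[436.9,-318.7]
x,y=459.94,121.91
env.move_l([x,y,205],v=100); env.wait(.2)
try: env.move_l([*T,205],v=150,rot=rot)
except env.MotionError as e: print(e); env.move_to([*T,205],rot)
env.move_l([*T,110],v=80); env.wait(.2); s=env.read_state(); print(s["clock"],s["force"],s["eef_pos"],s["eef_rot"],s["width"])
p=env.capture("side")["pixels"][230:370,260:400,::-1]; q=env.capture("side")["pixels"][140:260,170:300,::-1]
f=lambda x:cv2.resize(x,(400,400),interpolation=cv2.INTER_CUBIC)
cv2.imwrite("pics/hover.png",np.hstack([f(p),f(q)]))
```

```text
30.8667 [-0.46946164  0.88493672 -4.90425002] [ 437.14165927 -318.90052736  110.55111908] [-1.79968213e+02  4.91139773e-02  1.67254052e+02] 0.17287263576363981
```

View pics/hover.png

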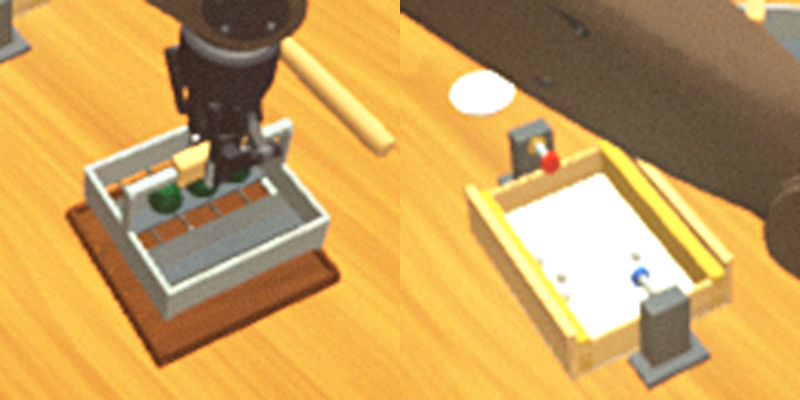

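The side view shows four balls on the box floor, at (540,262), (562,278), (565,297) and (637,257). The sieve is level over the tray with its stones in it. Lowering now.

Run:
```python
from feel import *
import cv2,pickle
T=[436.9,-318.7]
env.move_l([*T,84],v=40); env.wait(.2); b=env.read_state()["force"][2]; z=84
while z>73:
    z-=1; env.move_l([*T,z],v=12); s=env.read_state(); print(z,s["eef_pos"][2].round(2),(s["force"]).round(2))
    if s["force"][2]-b>4.5: break
print(s["clock"]); env.open(); env.move_l([*T,180],v=100)
q=env.read_state()["q"]; q[0]+=50; env.move_j(q); env.wait(.3)
a=env.capture("top"); p=env.capture("side"); pickle.dump((a,p),open("c2.pkl","wb")); print(env.read_state()["clock"])
f=lambda x:cv2.resize(x,(400,400),interpolation=cv2.INTER_CUBIC)
cv2.imwrite("pics/end.png",np.hstack([f(a["pixels"][170:290,340:460,::-1]),f(p["pixels"][240:370,270:400,::-1])]))
from h import *
A=a["pixels"].astype(int); r,g_,bb=A[...,0],A[...,1],A[...,2]
u=proj(a,[*T,108]).astype(int)
ct=blob(((r>140)&(r-bb>45)&(r>g_+15)).astype(np.uint8),(u[0]-12,u[1]-22,u[0]+12,u[1]+22))
print(cv2.minAreaRect(np.array([ray(a,*c[0],108)[:2] for c in ct],np.float32)))
```

```text
83 83.0 [-0.16  0.69 -5.58]
82 81.87 [-0.08  0.18 -5.51]
81 80.88 [ 0.07 -0.1  -4.27]
80 79.91 [-0.61  1.22 -4.22]
79 78.87 [ 0.59 -0.36 -4.66]
78 77.91 [ 0.26  0.12 -4.62]
77 76.89 [ 0.87  0.11 -4.42]
76 76.23 [-0.33 -0.18 -3.87]
75 76.1 [-4.11  1.38  4.81]
34.2167
38.175
((437.5179443359375, -314.9316101074219), (20.497669219970703, 70.24403381347656), 77.22765350341797)
```

View pics/end.png

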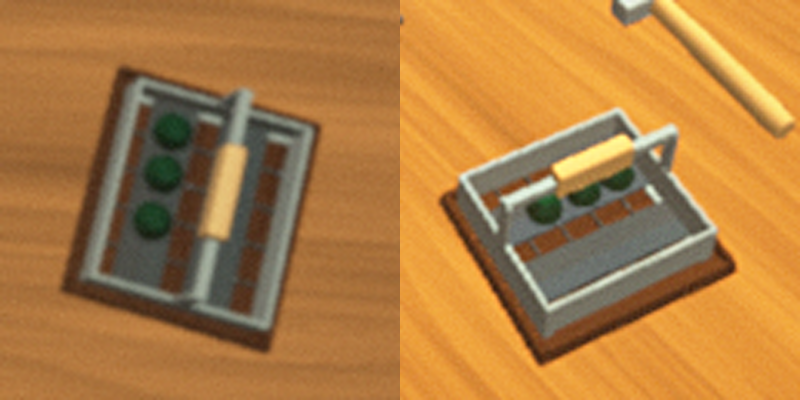

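The sieve sits level inside the rim with all three stones in it. Contact came at TCP 76.1, which is the expected floor height of 76.

```bash
python3 -c "
from rig import env
env.close_job()"
```

```text
the job is handed in; nothing more can be done
```

I shook the four balls out into the catch box, set the sieve with its three stones in the resting tray, and handed the job in with the clock at about 38 s of the 62 allowed. `close_job` gives no verdict, so what follows is from my own checks.

- **Tapping:** I felt the red bumper at about 23 mm and the blue at about 22 mm of sieve travel. After one slow tap on each came six fast shaking cycles, red then blue, stopping about 3 to 5 mm into each spring. I worked those depths out from the arm's position; I could not read the bumpers themselves or the contact forces on the box.
- **Balls and stones:** Before lifting, top and side views showed no ball left in the sieve. A later side view showed four balls on the box floor. The last pictures show all three stones in the sieve.
- **Placing:** The sieve touched the tray floor at the expected height (TCP 76.1 mm, 76 expected). The wrist force had changed by about 10 N when I stopped lowering. The final pictures show it level inside the rim and released.
- **Disagreement:** The last camera measurement puts the grip about 4 mm in y from the tray centre I aimed at. The mask came out wide (20 mm for a 16 mm grip), so I think it took in a side face. Either way it is within the 12 mm allowed.
- **Bystanders:** I did not measure the jar, hammer and dish again. The arm did not go near them, and the wrist forces were small apart from the tapping and the set-down.

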